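# Roll the rolling pin to its marked gap and shut the keeper

### The job

Roll the rolling pin along the slatted board, pushing lightly on its top with the fingertips, until it settles in the gap marked by the brass bridges; roll it, do not grip it, lift it or shove it from behind. Then swing the wooden keeper fully shut behind the pin so that it cannot roll back, and leave everything else on the worktop alone.

Things in the scene. Friction and masses are not known exactly. Their poses are not given: they have to be found in the camera images.
- pin: straight wooden rolling pin, a plain cylinder 60 mm in diameter, 180 mm long, 0.3 to 0.5 kg. Origin at its centre, own x along its length (own z is up at the start). It starts in the board's gap at y = -40 mm, two gaps short of the marked one. Soft wood: 18 N from the fingers dents it, so stay under 14 N; 5 to 10 N down on its top rolls it by friction. Fingertips on its upper half only.
- board: fixed slatted wooden bread board, 280 (own x) by 210 mm (own y), z up; origin: centre of its underside. Six slats along x, 10 mm wide, tops 22 mm above the worktop; five gaps 30 mm wide centred at y = -80, -40, 0, 40, 80 mm. In a gap the pin sits 4 mm lower than on a slat; past the middle of a slat it drops into the next gap (1.38 rad of turning a gap).
- mark (a point): middle of the marked gap (y = 40 mm on the board), at the height of the slat tops; axes as the board's. A small brass bridge with two studs lies across each end of this gap. The settled pin's centre is 26 mm above this point.
- keeper (a joint): wooden keeper arm on an upright pivot near the board's -x edge. At 0 rad it points to the board's -y, past the pin's end; it swings in, counter-clockwise from above, to its stop at 1.571 rad, pointing to the board's +x, 2 mm behind a pin in the marked gap. Starts at -0.25 to 0; stays where left (0.5 N at the knob moves it). 12 mm thick, 119 mm long from the pivot, top 47 mm above the worktop.
- keeper_knob (a point): top centre of the brass knob on the keeper arm: an upright round post 12 mm in diameter, 30 mm tall (from 47 to 77 mm above the worktop), 105 mm from the pivot.
- keeper_pivot (a point): the keeper's pivot axis, at the height of the arm's top (47 mm above the worktop); 125 mm towards -x and 38 mm towards -y from the mark.
- mug: white mug, 80 mm wide, 90 mm tall (bystander: leave it alone); origin at the centre of its underside
- jar: small glass spice jar, 48 mm wide, 90 mm tall (bystander: leave it alone); origin at the centre of its underside
- cutter: steel ring cutter, 68 mm wide, 40 mm tall (bystander: leave it alone); origin at the centre of its underside
- bowl: small white bowl, 84 mm wide, 45 mm tall (bystander: leave it alone); origin at the centre of its underside
- can: food can, 66 mm wide, 100 mm tall (bystander: leave it alone); origin at the centre of its underside
- spoon: wooden spoon, 260 mm long, lying along its own x; origin midway along it, on its underside (bystander: leave it alone)
- mill: dark wooden pepper mill, 52 mm wide, 145 mm tall (bystander: leave it alone); origin at the centre of its underside

How it is judged (in metres and radians):
On the way, in this order (a step that is already met when the one before it is completed fails the run):
1. the pin has rolled over by at least some 1.8 rad (100 degrees) (angle between pin's own z axis and vertical above 1.8 rad), for 0.02 s.
2. the pin has settled in the marked gap while the keeper is still open (y of pin in the frame of mark between -0.006 and 0.006 m and x of pin in the frame of mark between -0.04 and 0.04 m and z of pin in the frame of mark below 0.0285 m and angle between the x axis of pin and the x axis of mark, either way round below 0.08 rad and linear speed of pin below 0.02 m/s and value of joint keeper below 0.8 rad), for 0.3 s.
3. the keeper is shut (value of joint keeper above 1.45 rad), for 0.2 s.
At the end, for the whole second after the job is handed in: The pin lies at rest in the marked gap (its centre within 6 mm of the gap's middle, within 40 mm sideways of the mark, within 0.08 rad of the gap's direction), the keeper is shut (over 1.45 rad) and the fingers are off the pin (y of pin in the frame of mark between -0.006 and 0.006 m and x of pin in the frame of mark between -0.04 and 0.04 m and z of pin in the frame of mark below 0.0285 m and angle between the x axis of pin and the x axis of mark, either way round below 0.08 rad and linear speed of pin below 0.02 m/s and value of joint keeper above 1.45 rad and contact force between the fingers and pin below 0.1 N); the robot touches nothing.
It fails at once if the fingers press the pin with more than 18 N (contact force between the fingers and pin above 18 N).
It fails at once if the pin is lifted more than 12 mm off the slats (z of pin in the frame of mark above 0.042 m).
It fails at once if the fingers touch the pin low down (TCP less than 52 mm above the slat tops, so fingertips below about its middle): it is shoved, not rolled by its top (contact force between the fingers and pin above 0.5 N and z of the grasp point in the frame of mark below 0.052 m).
It fails at once if a bystander is moved more than 20 mm (distance of any of mug, jar, cutter, bowl, can, spoon, mill from where it was at the start of the episode above 0.02 m).
It also fails if it takes over 67 s, if anything falls off the work surface, if the arm or the gripper's body presses on something with over 40 N, if the wrist force passes 120 N, or if a joint passes its speed limit or range.

### The arm

A 6-joint arm with a two-finger parallel gripper is mounted at the origin on the work surface. World frame = base frame: x ahead of the robot, y to its left, z up, the work surface at z = 0. Lengths are in m, angles in degrees, forces in N, time in s.
With the tool pointing down it reaches from about 0.4 to 0.825 m from the base axis. Payload 7 kg.
Tool frame: the origin (TCP) lies between the finger pads, 19 mm behind the fingertips; this is the grasp point; z points along the fingers, y is the line along which they close (so a half turn about z gives the same grasp; the last joint's range is limited). The gripper opens to 88 mm and grips with 3 to 60 N. Pads are 19 mm wide; open, the fingers measure 130 mm over their backs; the gripper's body (78 mm by 193 mm) begins 47 mm behind the grasp point.
Start: joints at [80.85, 20.546, 0.682, 0, -70.136, -16.507], TCP at [0.292, 0.608, 0.245] pointing down, gripper open.
Joint ranges: [-176.03, 176.03], [-82.01, 121.73], [-58.28, 71.71], [-173.87, 95.51], [-174.79, -0.11], [-173.66, 173.66]. Speed limits (degrees/s): [136.94, 136.94, 172.46, 180, 180, 180].

### API

Orientations are given as [roll, pitch, yaw] about the fixed x, y, z axes, in that order (R = Rz(yaw) Ry(pitch) Rx(roll)).
In Python, from plant import ctrl gives the robot as it stands. The module is installed in compiled form; this text tells all that it offers.
- The arm moves only by the tool send_rows, never from a script. Its argument "plan" is a list that holds one entry, the list of rows, each a list of 6 numbers: the shift along the tool's x, y, z in a scale on which 1.0 is 1000 mm, then the turn, a rotation vector about the tool's x, y, z in a scale on which 1.0 is 45 degrees. A call has 1 to 8 rows; each row is the pose to reach, as a shift and turn from the pose commanded when the call began, along the tool's axes at that moment; what a row does not reach only later rows make up. A row lasts 1/12 s, in which the tool goes at most 41.7 mm and 7.16 degrees, less where a joint would pass 70% of its speed; a pose out of reach is approached as far as the arm can. No shift or turn number may pass 1 either way. A call with a gripper value outside its range is refused whole. "fingers" is the opening, from 0 (shut) to 1 (fully open), set as the call begins (left out, the last holds). The fingers move at their own pace and stop on an object; the grip force is fixed at half the most. Time passes only in rows, so rows that repeat a pose let the fingers close. It gives the time, the measured TCP pose, the force, the opening and the grip force at its end, in the units of the state.
- ctrl.get_obs(): the state, without advancing time (a new reading comes with each control period).
- ctrl.snapshot(name): name is "scene" or "top"; returns a dict with "img" (384x512x3 uint8, red, green, blue), "K" (3x3 intrinsics, pixels), "pose" (4x4, takes a point from camera to world coordinates). Camera axes: x right, y down, z forward; pixel columns grow to the right and rows downward; lengths in m; the calibration is good to about 2 mm. A picture is of the moment at which its call begins. There is no depth.
- ctrl.close_job(): hands the job in; it is judged then, once.
The state is a dict: "clock": time; "joint_pos": joint angles; "qvel": joint speeds; "tau": joint torques, N m; "tool_pos": TCP position; "orientation": TCP orientation; "force": force on the tool from outside, world axes, zero at the start; "moment": the same for the moment, N m; "opening": finger opening in m; "gripper_force": force on a finger pad.
Only numpy, scipy, OpenCV 4.12 (cv2) and the standard library are available. Lean on these libraries where they do the work, as an engineer would, in place of code of your own. Each camera call takes 0.05 s, during which the arm holds its last target. There are 200 camera calls.

## Working session

There is one attempt and no reset: what is moved stays moved. The work goes in short steps, Python scripts to look and compute and a tool call to move; the robot and the scene stay as the last step left them, time stands still between calls to the robot, and variables do not carry over. Pictures are saved under pics/ and viewed, at most 10 in all, crops included, and the job is handed in when it is done.

Besides the shell and the picture viewer there is one more tool, called after ">>>" as name([rows], argument=value, ...), one row to a line, values as JSON. send_rows: Moves the arm, as the interface text tells. Its arguments: {"type":"object","properties":{"plan":{"type":"array","items":{"type":"array","items":{"type":"array","items":{"type":"number"}}}},"fingers":{"type":"number"}},"required":["plan"]}

```bash
mkdir -p pics; python3 - <<'E'
from plant import ctrl
import cv2,numpy as np
for n in ("scene","top"):
    s=ctrl.snapshot(n); cv2.imwrite(f"pics/{n}0.png",s["img"][:,:,::-1]); np.savez(f"{n}0.npz",**s)
    print(n,s["K"].round(1).tolist(),s["pose"].round(3).tolist())
o=ctrl.get_obs(); print({k:np.round(v,3).tolist() for k,v in o.items()})
E
```

```text
scene [[374.7, 0.0, 255.0], [0.0, 374.7, 184.6], [0.0, 0.0, 1.0]] [[0.678, 0.61, -0.411, 0.988], [0.735, -0.571, 0.365, -0.353], [-0.012, -0.55, -0.835, 0.863], [0.0, 0.0, 0.0, 1.0]]
top [[367.4, 0.0, 257.6], [0.0, 367.4, 189.3], [0.0, 0.0, 1.0]] [[0.073, -0.969, 0.238, 0.439], [-0.997, -0.072, 0.014, -0.003], [0.003, -0.238, -0.971, 0.832], [0.0, 0.0, 0.0, 1.0]]
{'clock': 0.1, 'joint_pos': [80.852, 20.588, 0.641, -0.018, -70.136, -16.507], 'qvel': [0.073, -0.128, 0.133, 0.11, 0.074, 0.027], 'tau': [-0.001, -58.416, 29.375, 7.016, 0.01, -0.0], 'tool_pos': [0.292, 0.608, 0.245], 'orientation': [179.915, -0.007, -25.661], 'force': [0.125, 0.329, -0.359], 'moment': [0.004, -0.039, -0.001], 'gripper_force': 0.0, 'opening': 0.087}
```

View pics/top0.png

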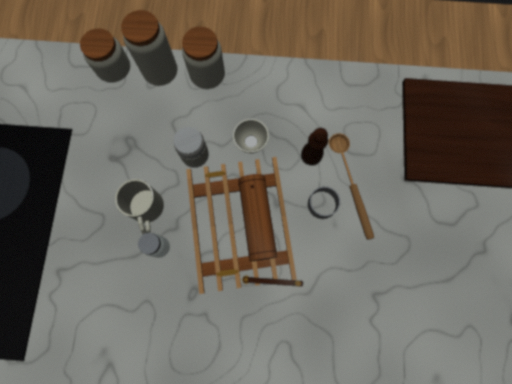

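View pics/scene0.png

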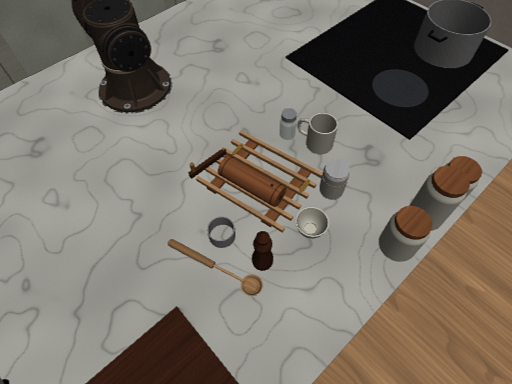

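The top view shows the board at about cols 188–300, rows 158–292. The pin is at (258,217), the keeper at (243–302,281) with its pivot at the left end, and the bridges near (217,175) and (228,272). The mug, can and jar are to the left of the board. I'll zoom in to measure.

```bash
python3 - <<'E'
import cv2,numpy as np
s=np.load("top0.npz"); im=s["img"][150:300,170:320,::-1]
im=cv2.convertScaleAbs(cv2.resize(im,(600,600),interpolation=cv2.INTER_CUBIC),alpha=1.5)
cv2.imwrite("pics/topcrop.png",im)
E
```

```text
(no output)
```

View pics/topcrop.png

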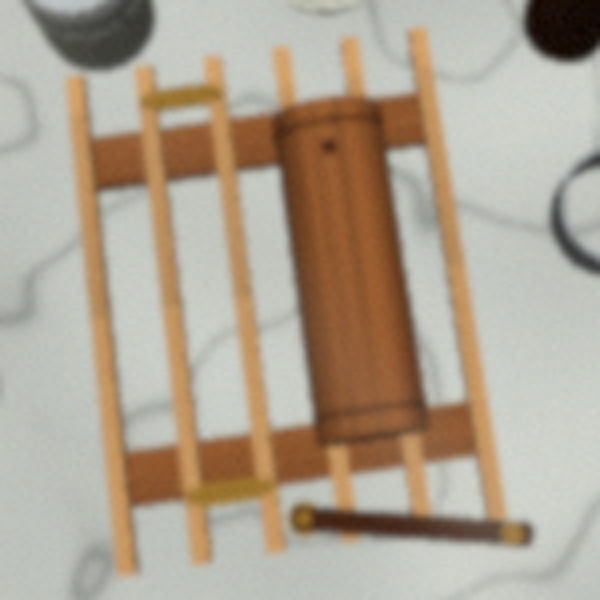

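The crop shows slat ends at the top at (76,77), (146,67), (213,57), (281,47), (349,38) and (418,29), and at the bottom at (125,573), (202,562) and (276,550). The bridges are at (180,97) and (230,490), the pivot at (304,517), the knob at about (516,532), and the pin's ends at about (329,103) and (372,435).

```bash
cat > h.py <<'E'
import numpy as np
def cast(s,uv,z):
    uv=np.atleast_2d(uv).astype(float); P=s["pose"]
    d=np.c_[uv,np.ones(len(uv))]@np.linalg.inv(s["K"]).T@P[:3,:3].T
    return P[:3,3]+d*((z-P[2,3])/d[:,2])[:,None]
E
python3 - <<'E'
from h import *
s=np.load("top0.npz"); c=lambda a:np.array(a)/4+[170,150]-.375
px=c([(76,77),(146,67),(213,57),(281,47),(349,38),(418,29),(125,573),(202,562),(276,550)])
W=cast(s,px,.022)[:,:2]
B=np.array([(.14,y) for y in(.1,.06,.02,-.02,-.06,-.1)]+[(-.14,y) for y in(.1,.06,.02)])
bc,wc=B.mean(0),W.mean(0); H=(B-bc).T@(W-wc); a=np.arctan2(H[0,1]-H[1,0],H[0,0]+H[1,1])
R=np.array([[np.cos(a),-np.sin(a)],[np.sin(a),np.cos(a)]]); t=wc-R@bc
print("yaw",np.degrees(a),"board",t,"resid mm",((W-B@R.T-t)*1e3).round(1).tolist())
np.savez("board.npz",R=R,t=t,a=a)
b=lambda uv,z:((cast(s,c(uv),z)[:,:2]-t)@R*1e3).round(1).tolist()
print("bridges",b([(180,97),(230,490)],.024)); print("pivot,",b([(304,517)],.047),"knob",b([(516,532)],.077))
print("pin top line ends",b([(329,103),(372,435)],.078)); 
print("pin yz sides mid",b([(335,270),(305,270),(400,270)],.05))
w=lambda bx,by:(R@np.array([bx,by])+t).round(4).tolist()
print("mark",w(0,.04),"pin",w(0,-.04),"pivot",w(-.125,.002))
print("bystanders: can,jar,mug,bowl,mill top",[b([((u-170)*4,(v-150)*4)],z)[0] for u,v,z in((189,139,.1),(150,244,.09),(136,199,.09),(251,135,.045),(319,137,.145),(323,202,.04))])
E
```

```text
yaw 12.338852423089287 board [0.56033186 0.0435149 ] resid mm [[-1.3, -0.8], [-0.9, -1.2], [-0.6, -0.0], [-0.2, 0.4], [-0.4, 0.7], [-0.5, 0.3], [1.1, 0.8], [1.1, -0.3], [1.6, 0.1]]
bridges [[117.6, 41.5], [-104.1, 40.0]]
pivot, [[-123.7, 2.0]] knob [[-146.1, -102.4]]
pin top line ends [[86.7, -40.8], [-88.9, -38.2]]
pin yz sides mid [[1.8, -31.9], [4.0, -15.9], [-3.2, -66.5]]
mark [0.5518, 0.0826] pin [0.5689, 0.0044] pivot [0.4378, 0.0188]
bystanders: can,jar,mug,bowl,mill top [[179.6, 81.5], [-28.7, 182.1], [67.7, 204.0], [192.5, -52.3], [128.5, -182.0], [16.1, -187.8]]
```

```bash
cat > go.py <<'E'
# usage: go.py bx by z(mm) : shift in tool axes (cm) and turn (deg) to a board-frame TCP target with tool x along board x
import sys,numpy as np
from scipy.spatial.transform import Rotation as Ro
from plant import ctrl
B=np.load("board.npz"); o=ctrl.get_obs()
p=np.array(o["tool_pos"]); R=Ro.from_euler("xyz",o["orientation"],degrees=True)
b=(p[:2]-B["t"])@B["R"]*1e3
print("clock",round(o["clock"],2),"board xyz mm",b.round(1),round(p[2]*1e3,1),"F",np.round(o["force"],1),"eul",np.round(o["orientation"],2))
if len(sys.argv)>3:
    x,y,z=map(float,sys.argv[1:4]); T=np.r_[B["R"]@[x/1e3,y/1e3]+B["t"],z/1e3]
    G=Ro.from_euler("xyz",[180,0,np.degrees(B["a"])],degrees=True)
    print("cm",(R.inv().apply(T-p)*100).round(2),"deg",(R.inv()*G).as_rotvec(degrees=True).round(2))
E
python3 go.py -1 -55 140
```

```text
clock 0.1 board xyz mm [-141.4  608.9] 244.5 F [ 0.1  0.3 -0.4] eul [ 1.7992e+02 -1.0000e-02 -2.5660e+01]
cm [51.93 43.65 10.52] deg [ 8.0e-02  2.0e-02 -3.8e+01]
```

Careful with the scale: shifts go in shares of 1000 mm and turns go in shares of 45 degrees. That gives: 24 cm is 0.24, 21 cm is 0.21, -38 degrees is -0.8444.

>>> send_rows([
  [[0.03, 0.025, 0, 0, 0, -0.1111], [0.06, 0.05, 0, 0, 0, -0.2222], [0.09, 0.075, 0, 0, 0, -0.3333], [0.12, 0.1, 0, 0, 0, -0.4444], [0.15, 0.125, 0, 0, 0, -0.5556], [0.18, 0.15, 0, 0, 0, -0.6667], [0.21, 0.175, 0, 0, 0, -0.7556], [0.24, 0.2, 0, 0, 0, -0.8444]],
], fingers=0)

```text
clock: 0.77
tool_pos: [0.4222, 0.3223, 0.2452]
orientation: [180.0, 0.0, 12.6]
force: [0.6, 0.3, 0.4]
opening: 0.04
gripper_force: 0.0
```

```bash
python3 go.py -1 -55 140
```

```text
clock 0.77 board xyz mm [-75.4 301.8] 245.2 F [0.6 0.3 0.4] eul [1.800e+02 2.000e-02 1.256e+01]
cm [ 7.3  35.71 10.52] deg [0.   0.02 0.22]
```

To row units: 31 cm is 0.31, 27 cm is 0.27.

>>> send_rows([
  [[0.007, 0.036, 0, 0, 0, 0], [0.015, 0.072, 0, 0, 0, 0], [0.022, 0.11, 0, 0, 0, 0], [0.03, 0.15, 0, 0, 0, 0], [0.038, 0.19, 0, 0, 0, 0], [0.046, 0.23, 0, 0, 0, 0], [0.054, 0.27, 0, 0, 0, 0], [0.062, 0.31, 0, 0, 0, 0]],
])

```text
clock: 1.43
tool_pos: [0.5491, 0.0326, 0.2453]
orientation: [-180.0, 0.0, 12.4]
force: [1.3, 0.7, 0.4]
opening: 0.0004
gripper_force: 0.0
```

```bash
python3 go.py -1 -55 110
```

```text
clock 1.43 board xyz mm [-13.3  -8.2] 245.3 F [1.3 0.7 0.4] eul [-179.99    0.     12.36]
cm [ 1.23  4.68 13.53] deg [-0.01  0.    0.02]
```

To row units: 13.5 cm is 0.135, 12 cm is 0.12.

>>> send_rows([
  [[0.006, 0.023, 0.03, 0, 0, 0], [0.012, 0.047, 0.06, 0, 0, 0], [0.012, 0.047, 0.095, 0, 0, 0], [0.012, 0.047, 0.12, 0, 0, 0], [0.012, 0.047, 0.135, 0, 0, 0], [0.012, 0.047, 0.135, 0, 0, 0]],
])

```text
clock: 1.93
tool_pos: [0.568, -0.0097, 0.1062]
orientation: [-180.0, 0.4, 12.3]
force: [-1.2, -0.0, -0.6]
opening: 0.0008
gripper_force: 0.0
```

```bash
python3 - <<'E'
from plant import ctrl
import cv2
s=ctrl.snapshot("scene"); im=s["img"][90:250,170:370,::-1]
cv2.imwrite("pics/s1.png",cv2.convertScaleAbs(cv2.resize(im,(800,600)[:1]+(640,)[:0]+(600,),interpolation=cv2.INTER_CUBIC),alpha=1.4))
E
python3 go.py -1 -55 97
```

```text
clock 1.98 board xyz mm [ -2.5 -53.5] 108.6 F [0.4 0.5 0.7] eul [179.98   0.25  12.32]
cm [0.15 0.15 1.15] deg [ 0.02  0.25 -0.02]
```

View pics/s1.png

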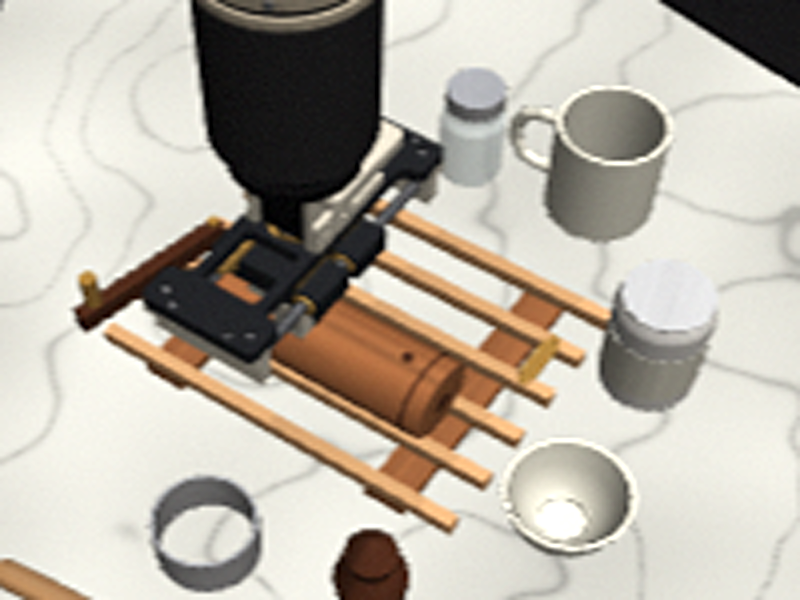

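The view shows the gripper over the pin with its long axis across the slats, and the pin still in its gap with its far end at (430,390). Nothing is in the way.

To row units: 1.1 cm is 0.011, 1 cm is 0.01.

>>> send_rows([
  [[0, 0, 0.002, 0, 0, 0], [0, 0, 0.004, 0, 0, 0], [0, 0, 0.006, 0, 0, 0], [0, 0, 0.008, 0, 0, 0], [0, 0, 0.01, 0, 0, 0], [0, 0, 0.011, 0, 0, 0], [0, 0, 0.011, 0, 0, 0], [0, 0, 0.011, 0, 0, 0]],
])

```text
clock: 2.65
tool_pos: [0.5706, -0.0087, 0.0994]
orientation: [180.0, -0.0, 12.3]
force: [-0.3, 1.1, -0.2]
opening: 0.0009
gripper_force: 0.0
```

To row units: 0.1 cm is 0.001, 0.05 cm is 0.0005.

>>> send_rows([
  [[0, 0, 0.0005, 0, 0, 0], [0, 0, 0.001, 0, 0, 0], [0, 0, 0.001, 0, 0, 0], [0, 0, 0.001, 0, 0, 0]],
])

```text
clock: 2.98
tool_pos: [0.5706, -0.0087, 0.0983]
orientation: [180.0, 0.0, 12.3]
force: [-0.5, 0.7, 0.1]
opening: 0.0002
gripper_force: 0.0
```

```bash
python3 go.py -1 -55 97
```

```text
clock 2.98 board xyz mm [ -1.1 -53.2] 98.3 F [-0.5  0.7  0.1] eul [180.     0.    12.34]
cm [0.01 0.18 0.13] deg [0. 0. 0.]
```

To row units: 0.2 cm is 0.002, 0.1 cm is 0.001.

>>> send_rows([
  [[0, 0.001, 0.0005, 0, 0, 0], [0, 0.002, 0.001, 0, 0, 0], [0, 0.002, 0.001, 0, 0, 0], [0, 0.002, 0.001, 0, 0, 0]],
])

```text
clock: 3.32
tool_pos: [0.571, -0.0108, 0.0973]
orientation: [180.0, 0.0, 12.3]
force: [-0.8, -0.2, 0.6]
opening: 0.0005
gripper_force: 0.0
```

>>> send_rows([
  [[0, 0, 0.0005, 0, 0, 0], [0, 0, 0.0005, 0, 0, 0], [0, 0, 0.0005, 0, 0, 0]],
])

```text
clock: 3.57
tool_pos: [0.571, -0.0107, 0.0969]
orientation: [180.0, 0.0, 12.3]
force: [-0.4, 0.2, -0.3]
opening: 0.0006
gripper_force: 0.0
```

To row units: 0.05 cm is 0.0005.

>>> send_rows([
  [[0, 0, 0.0005, 0, 0, 0], [0, 0, 0.0005, 0, 0, 0], [0, 0, 0.0005, 0, 0, 0]],
])

```text
clock: 3.82
tool_pos: [0.571, -0.0106, 0.0964]
orientation: [-180.0, -0.0, 12.3]
force: [-0.1, 0.3, 0.5]
opening: 0.0003
gripper_force: 0.0
```

To row units: 0.05 cm is 0.0005.

>>> send_rows([
  [[0, 0, 0.0005, 0, 0, 0], [0, 0, 0.0005, 0, 0, 0], [0, 0, 0.0005, 0, 0, 0]],
])

```text
clock: 4.07
tool_pos: [0.5711, -0.0107, 0.0961]
orientation: [180.0, -0.0, 12.3]
force: [-0.9, -0.0, 2.6]
opening: 0.0007
gripper_force: 1.5
```

To row units: 0.03 cm is 0.0003.

>>> send_rows([
  [[0, 0, 0.0003, 0, 0, 0], [0, 0, 0.0003, 0, 0, 0], [0, 0, 0.0003, 0, 0, 0]],
])

```text
clock: 4.32
tool_pos: [0.5712, -0.0107, 0.096]
orientation: [180.0, -0.0, 12.4]
force: [-1.2, 0.8, 6.6]
opening: 0.0004
gripper_force: 2.7
```

To row units: 0.03 cm is 0.0003.

>>> send_rows([
  [[0, 0, 0.0003, 0, 0, 0], [0, 0, 0.0003, 0, 0, 0], [0, 0, 0.0003, 0, 0, 0]],
])

```text
clock: 4.57
tool_pos: [0.5712, -0.0107, 0.0959]
orientation: [180.0, -0.0, 12.4]
force: [-1.6, -1.1, 7.2]
opening: 0.0
gripper_force: 3.6
```

To row units: -0.5 cm is -0.005, -0.12 cm is -0.0012.

>>> send_rows([
  [[0, -0.0012, -0.0003, 0, 0, 0], [0, -0.0025, -0.0006, 0, 0, 0], [0, -0.0037, -0.0009, 0, 0, 0], [0, -0.005, -0.0012, 0, 0, 0], [0, -0.005, -0.0012, 0, 0, 0]],
])

```text
clock: 4.98
tool_pos: [0.5702, -0.0063, 0.0973]
orientation: [179.9, -0.0, 12.4]
force: [-1.5, -4.0, 7.4]
opening: 0.0006
gripper_force: 3.8
```

```bash
python3 go.py
```

```text
clock 4.98 board xyz mm [ -1.  -50.8] 97.3 F [-1.5 -4.   7.4] eul [ 1.7995e+02 -2.0000e-02  1.2370e+01]
```

To row units: -1 cm is -0.01, -0.18 cm is -0.0018.

>>> send_rows([
  [[0, -0.0025, -0.0005, 0, 0, 0], [0, -0.005, -0.001, 0, 0, 0], [0, -0.0075, -0.0014, 0, 0, 0], [0, -0.01, -0.0018, 0, 0, 0], [0, -0.01, -0.0018, 0, 0, 0]],
])

```text
clock: 5.4
tool_pos: [0.5681, 0.004, 0.0991]
orientation: [180.0, -0.0, 12.4]
force: [-1.9, -2.4, 8.4]
opening: 0.0001
gripper_force: 4.5
```

```bash
python3 go.py
```

```text
clock 5.4 board xyz mm [ -0.8 -40.2] 99.1 F [-1.9 -2.4  8.4] eul [ 1.7996e+02 -4.0000e-02  1.2380e+01]
```

To row units: -2 cm is -0.02, -1.6 cm is -0.016.

>>> send_rows([
  [[0, -0.0025, -0.0003, 0, 0, 0], [0, -0.005, -0.0006, 0, 0, 0], [0, -0.0075, -0.0008, 0, 0, 0], [0, -0.01, -0.0009, 0, 0, 0], [0, -0.013, -0.001, 0, 0, 0], [0, -0.016, -0.001, 0, 0, 0], [0, -0.02, -0.001, 0, 0, 0], [0, -0.02, -0.001, 0, 0, 0]],
])

```text
clock: 6.07
tool_pos: [0.5638, 0.0239, 0.1009]
orientation: [180.0, -0.1, 12.4]
force: [-5.1, -1.2, 15.9]
opening: 0.0004
gripper_force: 8.2
```

```bash
python3 go.py
```

```text
clock 6.07 board xyz mm [ -0.8 -19.9] 100.9 F [-5.1 -1.2 15.9] eul [ 1.7997e+02 -6.0000e-02  1.2400e+01]
```

To row units: -0.07 cm is -0.0007.

>>> send_rows([
  [[0, 0, -0.0007, 0, 0, 0], [0, 0, -0.0007, 0, 0, 0]],
])

```text
clock: 6.23
tool_pos: [0.5638, 0.0238, 0.101]
orientation: [180.0, -0.1, 12.4]
force: [-2.7, -0.1, 11.2]
opening: 0.0008
gripper_force: 5.5
```

```bash
python3 go.py
```

```text
clock 6.23 board xyz mm [ -0.9 -20. ] 101.0 F [-2.7 -0.1 11.2] eul [ 1.800e+02 -6.000e-02  1.237e+01]
```

To row units: -1.1 cm is -0.011, -0.9 cm is -0.009.

>>> send_rows([
  [[0, -0.003, -0.0003, 0, 0, 0], [0, -0.006, -0.0003, 0, 0, 0], [0, -0.009, -0.0003, 0, 0, 0], [0, -0.011, -0.0003, 0, 0, 0], [0, -0.011, -0.0003, 0, 0, 0]],
])

```text
clock: 6.65
tool_pos: [0.5613, 0.0349, 0.1007]
orientation: [-180.0, -0.0, 12.4]
force: [-1.0, -0.2, 5.6]
opening: 0.0006
gripper_force: 3.1
```

```bash
python3 go.py
```

```text
clock 6.65 board xyz mm [-0.9 -8.6] 100.7 F [-1.  -0.2  5.6] eul [-1.7999e+02 -3.0000e-02  1.2370e+01]
```

To row units: -1.5 cm is -0.015, 0.04 cm is 0.0004.

>>> send_rows([
  [[0, -0.003, 0, 0, 0, 0], [0, -0.006, 0, 0, 0, 0], [0, -0.009, 0.0001, 0, 0, 0], [0, -0.012, 0.0002, 0, 0, 0], [0, -0.015, 0.0004, 0, 0, 0], [0, -0.015, 0.0004, 0, 0, 0]],
])

```text
clock: 7.15
tool_pos: [0.558, 0.0497, 0.1]
orientation: [-180.0, -0.0, 12.4]
force: [-0.4, 1.0, 5.7]
opening: 0.0004
gripper_force: 2.6
```

```bash
python3 go.py
```

```text
clock 7.15 board xyz mm [-0.9  6.5] 100.0 F [-0.4  1.   5.7] eul [-1.7999e+02 -2.0000e-02  1.2370e+01]
```

To row units: -2.5 cm is -0.025, 2 cm is 0.02.

>>> send_rows([
  [[0, -0.003, -0.002, 0, 0, 0], [0, -0.003, -0.01, 0, 0, 0], [0, 0, -0.025, 0, 0, 0], [0, 0.02, -0.025, 0, 0, 0], [0, 0.02, -0.025, 0, 0, 0], [0, 0.02, -0.025, 0, 0, 0]],
])

```text
clock: 7.65
tool_pos: [0.5622, 0.0288, 0.1251]
orientation: [-180.0, 0.0, 12.3]
force: [-1.3, -0.8, 0.3]
opening: 0.0005
gripper_force: 0.0
```

```bash
cat > look.py <<'E'
import sys,cv2
from plant import ctrl
for n,(a,b,c,d) in (("top",(150,300,170,320)),("scene",(90,250,170,370))):
    s=ctrl.snapshot(n); im=s["img"][a:b,c:d,::-1]
    k=cv2.convertScaleAbs(cv2.resize(im,None,fx=400/(d-c),fy=400/(d-c),interpolation=cv2.INTER_CUBIC),alpha=1.4)
    if n=="top": A=k
out=cv2.hconcat([A[:400],cv2.copyMakeBorder(k,0,400-k.shape[0],0,0,cv2.BORDER_CONSTANT)])
cv2.imwrite(sys.argv[1],out)
E
python3 look.py pics/l2.png; python3 go.py -1 -15 98
```

```text
clock 7.75 board xyz mm [ -1.4 -14.2] 124.7 F [-0.5  0.7  0.1] eul [-1.800e+02  3.000e-02  1.231e+01]
cm [0.05 0.08 2.67] deg [-0.    0.03 -0.03]
```

View pics/l2.png

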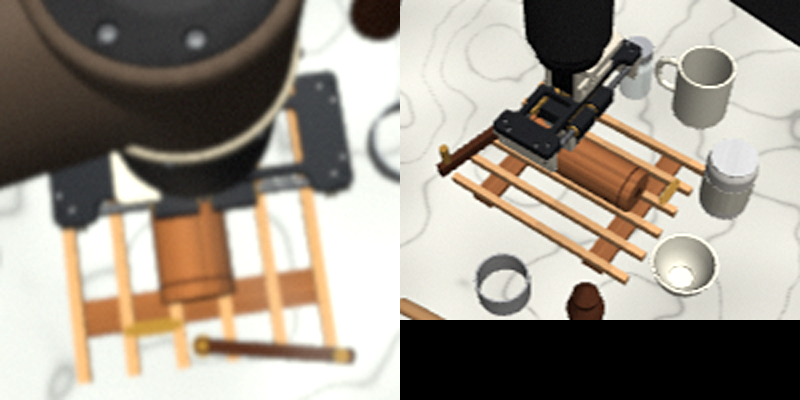

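The pin has moved on one gap and now lies straight in the y=0 gap, with its near end at (195,290) in the left panel. I'll repeat the stroke.

To row units: 2.7 cm is 0.027, 2.6 cm is 0.026.

>>> send_rows([
  [[0, 0.001, 0.006, 0, 0, 0], [0, 0.001, 0.012, 0, 0, 0], [0, 0.001, 0.017, 0, 0, 0], [0, 0.001, 0.021, 0, 0, 0], [0, 0.001, 0.024, 0, 0, 0], [0, 0.001, 0.026, 0, 0, 0], [0, 0.001, 0.027, 0, 0, 0], [0, 0.001, 0.027, 0, 0, 0]],
])

```text
clock: 8.42
tool_pos: [0.5624, 0.0284, 0.0976]
orientation: [180.0, 0.0, 12.3]
force: [-0.0, -0.4, 0.6]
opening: 0.0003
gripper_force: 0.0
```

```bash
python3 go.py -1 -15 96
```

```text
clock 8.42 board xyz mm [ -1.2 -15.2] 97.6 F [-0.  -0.4  0.6] eul [1.7999e+02 3.0000e-02 1.2340e+01]
cm [ 0.02 -0.02  0.16] deg [0.01 0.03 0.  ]
```

To row units: 0.15 cm is 0.0015, 0.1 cm is 0.001.

>>> send_rows([
  [[0, 0, 0.0005, 0, 0, 0], [0, 0, 0.001, 0, 0, 0], [0, 0, 0.0015, 0, 0, 0], [0, 0, 0.0015, 0, 0, 0]],
])

```text
clock: 8.75
tool_pos: [0.5625, 0.0284, 0.0964]
orientation: [-180.0, -0.0, 12.3]
force: [0.3, -0.6, -0.4]
opening: 0.0003
gripper_force: 0.0
```

To row units: 0.03 cm is 0.0003.

>>> send_rows([
  [[0, 0, 0.0003, 0, 0, 0], [0, 0, 0.0003, 0, 0, 0]],
])

```text
clock: 8.92
tool_pos: [0.5626, 0.0284, 0.0962]
orientation: [180.0, -0.0, 12.3]
force: [0.1, -0.5, 1.0]
opening: 0.0005
gripper_force: 0.5
```

To row units: 0.05 cm is 0.0005.

>>> send_rows([
  [[0, 0, 0.0005, 0, 0, 0], [0, 0, 0.0005, 0, 0, 0], [0, 0, 0.0005, 0, 0, 0]],
])

```text
clock: 9.17
tool_pos: [0.5626, 0.0284, 0.096]
orientation: [180.0, -0.0, 12.4]
force: [-0.7, -0.0, 4.8]
opening: 0.0005
gripper_force: 2.4
```

Now rolling, raising slightly more than last time to limit the force build-up.

To row units: -0.5 cm is -0.005, -0.37 cm is -0.0037.

>>> send_rows([
  [[0, -0.0012, -0.0001, 0, 0, 0], [0, -0.0025, -0.0004, 0, 0, 0], [0, -0.0037, -0.0007, 0, 0, 0], [0, -0.005, -0.001, 0, 0, 0], [0, -0.005, -0.001, 0, 0, 0]],
])

```text
clock: 9.58
tool_pos: [0.5617, 0.0329, 0.0973]
orientation: [180.0, -0.0, 12.4]
force: [-1.6, -3.0, 7.5]
opening: 0.0007
gripper_force: 3.9
```

>>> send_rows([
  [[0, -0.0025, -0.0005, 0, 0, 0], [0, -0.005, -0.001, 0, 0, 0], [0, -0.0075, -0.0014, 0, 0, 0], [0, -0.01, -0.0018, 0, 0, 0], [0, -0.01, -0.0018, 0, 0, 0]],
])

```text
clock: 10.0
tool_pos: [0.5595, 0.0432, 0.0992]
orientation: [180.0, -0.0, 12.4]
force: [-1.3, -2.6, 9.0]
opening: 0.0005
gripper_force: 4.5
```

```bash
python3 go.py
```

```text
clock 10.0 board xyz mm [-0.8 -0.1] 99.2 F [-1.3 -2.6  9. ] eul [ 1.7997e+02 -4.0000e-02  1.2380e+01]
```

To row units: -1.3 cm is -0.013, -1 cm is -0.01.

>>> send_rows([
  [[0, -0.0025, -0.0004, 0, 0, 0], [0, -0.005, -0.0008, 0, 0, 0], [0, -0.0075, -0.0011, 0, 0, 0], [0, -0.01, -0.0013, 0, 0, 0], [0, -0.013, -0.0016, 0, 0, 0], [0, -0.013, -0.0016, 0, 0, 0]],
])

```text
clock: 10.5
tool_pos: [0.5566, 0.0562, 0.1009]
orientation: [180.0, -0.0, 12.4]
force: [-3.5, -2.0, 10.8]
opening: 0.0005
gripper_force: 5.5
```

```bash
python3 go.py
```

```text
clock 10.5 board xyz mm [-0.9 13.2] 100.9 F [-3.5 -2.  10.8] eul [ 1.7999e+02 -4.0000e-02  1.2380e+01]
```

s≈28; continue over the flat of the slat.

>>> send_rows([
  [[0, -0.003, -0.0003, 0, 0, 0], [0, -0.006, -0.0005, 0, 0, 0], [0, -0.009, -0.0005, 0, 0, 0], [0, -0.012, -0.0005, 0, 0, 0], [0, -0.015, -0.0005, 0, 0, 0], [0, -0.018, -0.0005, 0, 0, 0], [0, -0.018, -0.0005, 0, 0, 0]],
])

```text
clock: 11.08
tool_pos: [0.5527, 0.0741, 0.1007]
orientation: [-180.0, -0.0, 12.4]
force: [-1.2, 1.2, 5.4]
opening: 0.0004
gripper_force: 2.9
```

```bash
python3 go.py
```

```text
clock 11.08 board xyz mm [-0.9 31.5] 100.7 F [-1.2  1.2  5.4] eul [-1.7998e+02 -3.0000e-02  1.2370e+01]
```

To row units: -1.5 cm is -0.015, -1.2 cm is -0.012.

>>> send_rows([
  [[0, -0.003, 0, 0, 0, 0], [0, -0.006, 0, 0, 0, 0], [0, -0.009, 0.0001, 0, 0, 0], [0, -0.012, 0.0003, 0, 0, 0], [0, -0.015, 0.0006, 0, 0, 0], [0, -0.015, 0.0006, 0, 0, 0]],
])

```text
clock: 11.58
tool_pos: [0.5495, 0.0888, 0.0999]
orientation: [-180.0, -0.0, 12.4]
force: [-0.6, 1.0, 5.1]
opening: 0.0004
gripper_force: 2.7
```

```bash
python3 go.py
```

```text
clock 11.58 board xyz mm [-0.9 46.5] 99.9 F [-0.6  1.   5.1] eul [-1.7999e+02 -2.0000e-02  1.2370e+01]
```

To row units: 14 cm is 0.14, -11.5 cm is -0.115.

>>> send_rows([
  [[0, -0.003, -0.002, 0, 0, 0], [0, -0.003, -0.01, 0, 0, 0], [0, 0, -0.025, 0, 0, 0], [-0.02, 0.02, -0.05, 0, 0, 0], [-0.05, 0.05, -0.07, 0, 0, 0], [-0.08, 0.08, -0.08, 0, 0, 0], [-0.1, 0.11, -0.08, 0, 0, 0], [-0.115, 0.14, -0.08, 0, 0, 0]],
])

```text
clock: 12.25
tool_pos: [0.4652, -0.0746, 0.1813]
orientation: [-180.0, -0.1, 12.4]
force: [0.2, -0.9, -0.0]
opening: 0.0004
gripper_force: 0.0
```

```bash
python3 look.py pics/l3.png; python3 go.py; python3 - <<'E'
from plant import ctrl
import numpy as np;print(np.round(ctrl.get_obs()["joint_pos"],1))
E
```

```text
clock 12.35 board xyz mm [-118.9  -96.9] 180.5 F [1.  0.2 0.8] eul [-1.7999e+02 -1.0000e-02  1.2140e+01]
[ 14.7   4.4 -29.6  -0.  -56.1  87.5]
```

View pics/l3.png

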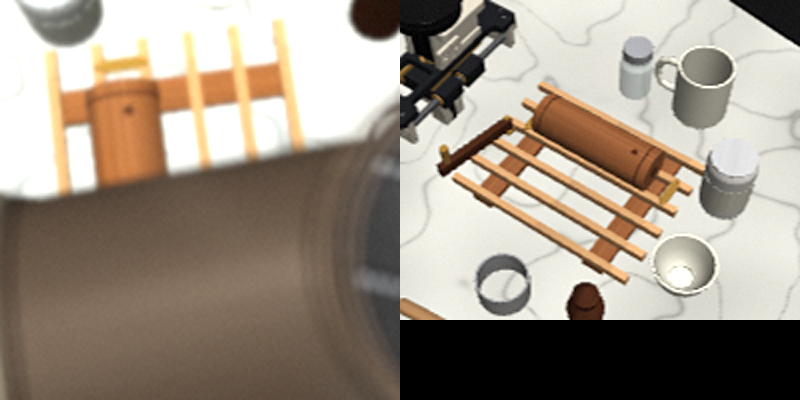

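The pin lies straight in the marked gap between the brass bridges, with its far end at (125,90) on the left panel and (640,180) on the right. The keeper is still open, with its knob at (445,150). Next comes the keeper arc, with the finger face behind the knob.

```bash
cat > arc.py <<'E'
# usage: arc.py gap(mm) z(mm) theta_deg... : finger poses behind the knob, in tool axes from the present pose
import sys,numpy as np
from scipy.spatial.transform import Rotation as Ro
from plant import ctrl
B=np.load("board.npz"); o=ctrl.get_obs(); p=np.array(o["tool_pos"]); R=Ro.from_euler("xyz",o["orientation"],degrees=True)
gap,z=map(float,sys.argv[1:3])
for th in map(float,sys.argv[3:]):
    r=np.radians(th); knob=np.array([-125,2])+105*np.array([np.sin(r),-np.cos(r)])
    be=-11+(th+11.5)*.78; b=np.radians(be); n=np.array([np.cos(b),np.sin(b)]); f=np.array([-n[1],n[0]])
    c=knob-(15.5+gap)*n-8*max(0,th/90)*f
    T=np.r_[B["R"]@c/1e3+B["t"],z/1e3]; G=Ro.from_euler("xyz",[180,0,np.degrees(B["a"])+be],degrees=True)
    print(th,c.round(1),(R.inv().apply(T-p)*100).round(2),(R.inv()*G).as_rotvec(degrees=True).round(1))
print("joints",np.round(o["joint_pos"],1),"F",np.round(o["force"],1),"clock",o["clock"],p.round(4))
E
python3 arc.py 10 79 -11.5
```

```text
-11.5 [-171.  -96.] [-5.21 -0.06 10.15] [-0.  -0.  10.8]
joints [ 14.7   4.4 -29.6  -0.  -56.1  87.5] F [1.  0.2 0.8] clock 12.35 [ 0.4649 -0.0765  0.1805]
```

To row units: 10.1 cm is 0.101, 8.5 cm is 0.085, 10.8 degrees is 0.24.

>>> send_rows([
  [[-0.02, 0, 0, 0, 0, 0.0889], [-0.04, 0, 0, 0, 0, 0.1778], [-0.052, -0.001, 0.01, 0, 0, 0.24], [-0.052, -0.001, 0.035, 0, 0, 0.24], [-0.052, -0.001, 0.06, 0, 0, 0.24], [-0.052, -0.001, 0.085, 0, 0, 0.24], [-0.052, -0.001, 0.101, 0, 0, 0.24], [-0.052, -0.001, 0.101, 0, 0, 0.24]],
])

```text
clock: 13.02
tool_pos: [0.414, -0.0835, 0.0763]
orientation: [180.0, 0.3, 1.5]
force: [-0.7, -0.9, -0.8]
opening: 0.0004
gripper_force: 0.0
```

```bash
python3 look.py pics/l4.png; python3 arc.py 0 79 -11.5 -5 3 11 19 27 35 43
```

```text
-11.5 [-161.1  -97.9] [ 0.77  0.35 -0.01] [0.  0.1 0.2]
-5.0 [-149.6 -101. ] [ 1.96  0.43 -0.01] [ 0.   0.1 -4.8]
3.0 [-135.  -103.2] [ 3.43  0.38 -0.01] [  0.    0.1 -11.1]
11.0 [-120.3 -103.8] [ 4.89  0.16 -0.01] [  0.    0.1 -17.3]
19.0 [-105.6 -102.4] [ 6.31 -0.26 -0.01] [  0.    0.1 -23.6]
27.0 [-91.2 -98.9] [ 7.65 -0.87 -0.02] [  0.    0.1 -29.8]
35.0 [-77.5 -93.4] [ 8.9  -1.66 -0.02] [  0.    0.1 -36. ]
43.0 [-64.6 -86.2] [10.03 -2.61 -0.02] [  0.    0.1 -42.3]
joints [ 15.6   7.9 -42.4   0.  -39.8  76. ] F [ 0.  -0.2  0.3] clock 13.1167 [ 0.4161 -0.0833  0.0789]
```

View pics/l4.png

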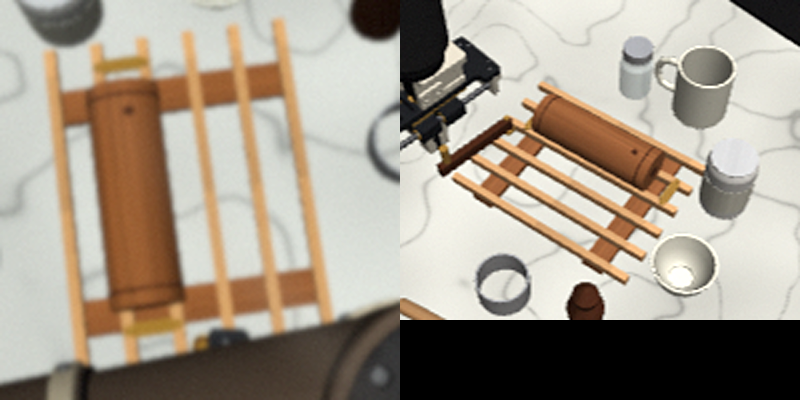

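The pin is fully visible in the marked gap, and the fingers stand just behind the knob at about (440,150). I'll push in slow steps.

To row units: 4.9 cm is 0.049, 4.2 cm is 0.042, -17.3 degrees is -0.3844.

>>> send_rows([
  [[0.004, 0.002, 0, 0, 0, 0], [0.008, 0.0035, 0, 0, 0, 0], [0.014, 0.004, 0, 0, 0, -0.0533], [0.02, 0.004, 0, 0, 0, -0.1067], [0.027, 0.004, 0, 0, 0, -0.1778], [0.034, 0.004, 0, 0, 0, -0.2444], [0.042, 0.003, 0, 0, 0, -0.3111], [0.049, 0.0015, 0, 0, 0, -0.3844]],
])

```text
clock: 13.78
tool_pos: [0.4664, -0.0837, 0.0799]
orientation: [180.0, -0.1, 19.0]
force: [-0.8, 1.6, -0.2]
opening: 0.0003
gripper_force: 0.5
```

```bash
python3 arc.py 0 79 17 23 29 35 41 47 52 57
```

```text
17.0 [-109.2 -102.9] [ 0.99 -0.01  0.09] [ 0.  -0.1 -4.6]
23.0 [ -98.3 -100.9] [ 2.09 -0.09  0.09] [ 0.  -0.1 -9.3]
29.0 [-87.7 -97.7] [ 3.18 -0.28  0.09] [  0.   -0.1 -14. ]
35.0 [-77.5 -93.4] [ 4.25 -0.58  0.1 ] [  0.   -0.1 -18.6]
41.0 [-67.7 -88.1] [ 5.28 -1.    0.1 ] [  0.   -0.1 -23.3]
47.0 [-58.6 -81.9] [ 6.26 -1.52  0.1 ] [  0.   -0.1 -28. ]
52.0 [-51.5 -75.9] [ 7.03 -2.03  0.1 ] [  0.   -0.1 -31.9]
57.0 [-45.  -69.4] [ 7.75 -2.6   0.1 ] [  0.   -0.1 -35.8]
joints [ 13.7  12.1 -36.5  -0.  -41.3  95.3] F [-0.8  1.6 -0.2] clock 13.7833 [ 0.4664 -0.0837  0.0799]
```

To row units: 7.75 cm is 0.0775, 4.25 cm is 0.0425, -35.8 degrees is -0.7956.

>>> send_rows([
  [[0.01, 0, 0, 0, 0, -0.1022], [0.021, -0.001, 0, 0, 0, -0.2067], [0.032, -0.003, 0, 0, 0, -0.3111], [0.0425, -0.006, 0, 0, 0, -0.4133], [0.053, -0.01, 0, 0, 0, -0.5178], [0.0625, -0.015, 0, 0, 0, -0.6222], [0.07, -0.02, 0, 0, 0, -0.7111], [0.0775, -0.026, 0, 0, 0, -0.7956]],
])

```text
clock: 14.45
tool_pos: [0.5311, -0.0338, 0.0798]
orientation: [180.0, -0.0, 54.8]
force: [-0.6, -0.2, -0.3]
opening: 0.0008
gripper_force: 0.4
```

```bash
python3 arc.py 0 79 61 65 69 73 76 79 81 83
```

```text
61.0 [-40.1 -63.8] [ 0.74 -0.07  0.08] [ 0.  -0.  -3.1]
65.0 [-35.7 -57.8] [ 1.47 -0.21  0.08] [ 0.  -0.  -6.2]
69.0 [-31.7 -51.6] [ 2.18 -0.4   0.08] [ 0.  -0.  -9.3]
73.0 [-28.2 -45.1] [ 2.88 -0.64  0.08] [  0.1  -0.  -12.4]
76.0 [-25.8 -40.1] [ 3.4  -0.85  0.08] [  0.1  -0.  -14.8]
79.0 [-23.7 -35. ] [ 3.9  -1.09  0.08] [  0.1  -0.  -17.1]
81.0 [-22.5 -31.5] [ 4.23 -1.26  0.08] [  0.1  -0.  -18.7]
83.0 [-21.3 -28. ] [ 4.55 -1.44  0.08] [  0.1  -0.  -20.2]
joints [ 17.5  17.  -29.3   0.  -43.6 127.3] F [-0.6 -0.2 -0.3] clock 14.45 [ 0.5311 -0.0338  0.0798]
```

To row units: 4.2 cm is 0.042, 3.9 cm is 0.039, -18.7 degrees is -0.4156.

>>> send_rows([
  [[0.0075, -0.001, 0, 0, 0, -0.0667], [0.015, -0.002, 0, 0, 0, -0.1378], [0.022, -0.004, 0, 0, 0, -0.2067], [0.029, -0.0065, 0, 0, 0, -0.2756], [0.034, -0.0085, 0, 0, 0, -0.3289], [0.039, -0.011, 0, 0, 0, -0.3778], [0.042, -0.0125, 0, 0, 0, -0.4156], [0.042, -0.0125, 0, 0, 0, -0.4156]],
])

```text
clock: 15.12
tool_pos: [0.545, 0.008, 0.0797]
orientation: [179.9, -0.1, 73.4]
force: [-0.4, 0.2, 0.2]
opening: 0.0005
gripper_force: 0.0
```

```bash
python3 arc.py 0 79 83 85 87 88.5 90
```

```text
83.0 [-21.3 -28. ] [ 0.37 -0.06  0.07] [ 0.1 -0.1 -1.6]
85.0 [-20.3 -24.4] [ 0.73 -0.15  0.07] [ 0.1 -0.  -3.2]
87.0 [-19.4 -20.8] [ 1.08 -0.24  0.07] [ 0.1 -0.  -4.7]
88.5 [-18.9 -18.1] [ 1.35 -0.32  0.07] [ 0.1 -0.  -5.9]
90.0 [-18.3 -15.4] [ 1.61 -0.41  0.07] [ 0.1 -0.  -7.1]
joints [ 21.4  18.  -27.7   0.  -44.2 142. ] F [-0.4  0.2  0.2] clock 15.1167 [0.545  0.008  0.0797]
```

To row units: 1.6 cm is 0.016, 1.35 cm is 0.0135, -5.9 degrees is -0.1311.

>>> send_rows([
  [[0.004, -0.0005, 0, 0, 0, -0.0356], [0.007, -0.0015, 0, 0, 0, -0.0711], [0.011, -0.0025, 0, 0, 0, -0.1044], [0.0135, -0.003, 0, 0, 0, -0.1311], [0.015, -0.004, 0, 0, 0, -0.1556], [0.016, -0.004, 0, 0, 0, -0.1556], [0.016, -0.004, 0, 0, 0, -0.1556]],
])

```text
clock: 15.7
tool_pos: [0.5448, 0.0242, 0.0788]
orientation: [-180.0, 0.0, 80.4]
force: [-0.8, 0.2, 0.1]
opening: 0.0002
gripper_force: 0.0
```

```bash
python3 arc.py 0 79 90; python3 look.py pics/l5.png
```

```text
90.0 [-18.3 -15.4] [ 0.06  0.08 -0.02] [-0.   0.  -0.2]
joints [ 23.1  18.2 -27.7  -0.  -44.2 147.2] F [-0.8  0.2  0.1] clock 15.7 [0.5448 0.0242 0.0788]
```

View pics/l5.png

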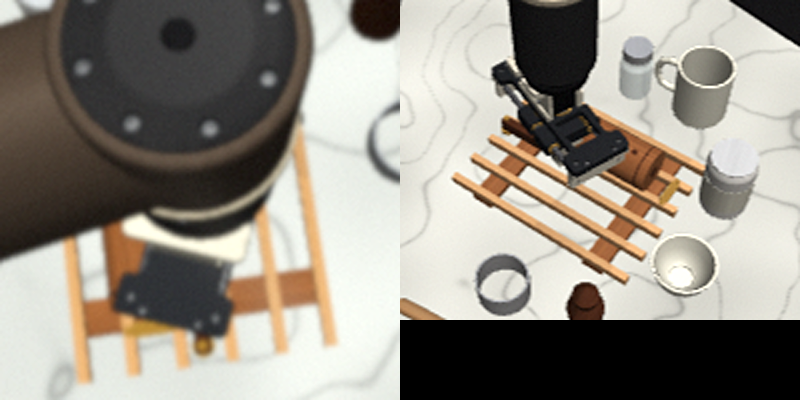

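The keeper has swung in and is hidden under the gripper. I'll push gently until the stop can be felt.

To row units: 0.2 cm is 0.002, 0.1 cm is 0.001.

>>> send_rows([
  [[0.001, 0, 0, 0, 0, 0], [0.002, 0, 0, 0, 0, 0], [0.002, 0, 0, 0, 0, 0]],
])

```text
clock: 16.05
tool_pos: [0.5448, 0.0252, 0.0787]
orientation: [-180.0, 0.1, 80.3]
force: [-0.2, -3.4, 0.4]
opening: 0.0005
gripper_force: 2.1
```

To row units: 0.15 cm is 0.0015, 0.1 cm is 0.001.

>>> send_rows([
  [[0.001, 0, 0, 0, 0, 0], [0.0015, 0, 0, 0, 0, 0], [0.0015, 0, 0, 0, 0, 0]],
])

```text
clock: 16.3
tool_pos: [0.5448, 0.0256, 0.0787]
orientation: [-179.9, 0.2, 80.3]
force: [1.3, -9.7, 0.7]
opening: 0.0002
gripper_force: 5.1
```

The stop is felt at the expected position. I'll back off, lift and look.

To row units: -13 cm is -0.13, -11 cm is -0.11.

>>> send_rows([
  [[-0.005, 0, 0, 0, 0, 0], [-0.015, 0, 0, 0, 0, 0], [-0.03, 0, 0, 0, 0, 0], [-0.04, 0, -0.02, 0, 0, 0], [-0.05, 0, -0.05, 0, 0, 0], [-0.06, 0, -0.08, 0, 0, 0], [-0.07, 0, -0.11, 0, 0, 0], [-0.09, 0, -0.13, 0, 0, 0]],
])

```text
clock: 16.97
tool_pos: [0.5314, -0.0613, 0.212]
orientation: [179.8, -0.1, 80.4]
force: [0.2, 0.1, 0.4]
opening: 0.0002
gripper_force: 0.0
```

To row units: -16 cm is -0.16, -15 cm is -0.15.

>>> send_rows([
  [[-0.03, 0, 0, 0, 0, 0], [-0.065, 0, 0, 0, 0, 0], [-0.1, 0, 0, 0, 0, 0], [-0.13, 0, 0, 0, 0, 0], [-0.15, 0, 0, 0, 0, 0], [-0.16, 0, 0, 0, 0, 0], [-0.16, 0, 0, 0, 0, 0], [-0.16, 0, 0, 0, 0, 0]],
])

```text
clock: 17.63
tool_pos: [0.5034, -0.2193, 0.2087]
orientation: [180.0, -0.0, 80.3]
force: [0.2, 0.3, -0.6]
opening: 0.0003
gripper_force: 0.0
```

```bash
python3 look.py pics/l6.png; python3 go.py
```

```text
clock 17.73 board xyz mm [-111.3 -243.8] 208.8 F [-0.7  0.1  0.2] eul [ 1.7999e+02 -2.0000e-02  8.0370e+01]
```

View pics/l6.png

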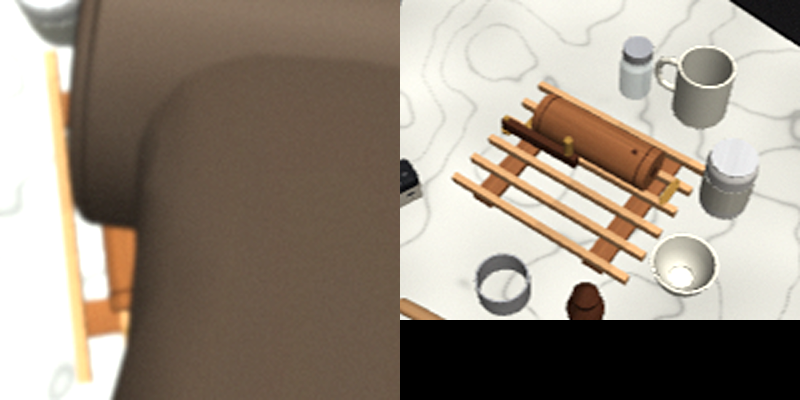

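The scene panel shows the keeper lying parallel to the pin, from (508,125) to (575,160) with its knob at (568,150). The pin is in the marked gap, the bystanders are in place and the gripper is clear.

```bash
python3 -c "
from plant import ctrl
print(ctrl.close_job())"
```

```text
the job is handed in; nothing more can be done
None
```

I rolled the pin by its top into the marked gap, swung the keeper against its stop, left the bystanders in place, and handed the job in at about 17.7 s; the hand-in returned no verdict, and the highest force reading was 15.9 N, briefly over the advised 14 N but under the 18 N limit.

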